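# Brush out the tablet hardness tester and plug its drop slot

### The job

Clean out the tablet hardness tester: take the brush from its stand by the handle and stroke it down and up in the test well twice, each time from the top edge to just above the floor and back. Then pass the bristle head down through the drop slot in the well floor until about half of it is through, and finish while holding it there, upright and clear of the chute below, so that nothing falls while I change the tray. Do not press hard on the tester with the brush or the gripper, and leave everything else where it stands.

Things in the scene. Friction and masses are not known exactly. Their poses are not given: they have to be found in the camera images.
- brush: Flat one-piece brush, 175 mm long, 50 to 100 g, standing head down in its stand. Stiff black bristle head 60 mm long, 30 wide (its y), 12 thick (its x), the last 6 mm narrowed to 26 x 8. Above it a flat blue handle, 18 wide (y), 12 thick (x). Origin: centre of the tip of the head (lower end); z runs up the brush to the handle. A half turn about z leaves it the same.
- brush_grip (a point): Point on the brush's middle line 130 mm above its tip, in the handle, where to grip it across its 12 mm thickness (along the brush's x), fingers pointing down; 45 mm of handle stand above this point. Axes as the brush's.
- brush_stand: Fixed stand, left or right of the tester: grey foot 90 x 80 x 6 mm, white sleeve 30 x 48 mm reaching 56 mm above the bench, with a pocket 50 mm deep (1.3 mm clearance each side) that holds the brush head upright, its axes parallel to the stand's. Draw the brush straight up, tip 60 mm or more above the bench, before moving sideways. Origin: centre of the underside.
- tester: Fixed tablet hardness tester: cream housing 200 mm (x) by 340 mm (y), flat top 185 mm above the bench. Origin: centre of its underside; at yaw 0 the keys face the robot (-x), the chute opening and connectors face +x. The open test well in its top is centred 30 mm from the origin towards the tester's +x.
- well_rim (a point): Centre of the mouth of the test well, level with the tester's top; axes as the tester's. The well is 70 mm (x) by 100 mm (y) and 50 mm deep. From each y end a steel jaw, 26 mm wide, reaches in 18 mm, between 18 and 36 mm below the rim, leaving 64 mm between the jaws (32 mm either side of the centre).
- slot (a point): Centre of the drop slot, on the upper face of the well floor, 50 mm straight below well_rim; axes as the tester's. Slot 34 mm (tester y) by 16 mm (tester x): 2 mm clearance all round the brush head; edges broken 1 mm; through an 8 mm plate. Below is free space down to the steel chute, whose floor lies 60 mm under the slot's upper face and slopes down to +x.
- tray: Loose red catch tray, 100 x 110 x 42 mm, on the bench at the mouth of the chute (+x side of the tester). Origin: centre of its underside.
- jar_a: Loose white capped jar, 66 mm across, 100 mm high. Origin: centre of its underside.
- jar_b: A second jar, the same.
- flask: Loose glass volumetric flask, 92 mm across, 180 mm high with a thin neck. Origin: centre of its underside.
- cylinder: Loose glass measuring cylinder, 27 mm across, 162 mm high, on a blue foot 68 mm across; it stands on the other side of the tester from the brush stand. Origin: centre of its underside.
- timer: Loose cream kitchen timer lying flat, 65 x 85 x 18 mm. Origin: centre of its underside.
- box: Loose clear plastic lidded box, 158 x 198 mm, 94 mm high. Origin: centre of its underside.
- spatula: Loose steel spatula, 130 mm long and 4 mm thick, lying on the tester's top about 115 mm to the +y side of the well. Origin: near its middle, underside.

How it is judged:
By the outcome, as a careful person would: the job done as asked, in the order asked, and still so for the second after the job is handed in, while the arm keeps its last pose, push and grip.
It also fails if it takes over 46 s, if anything falls off the work surface, if the arm or the gripper's body presses on something with over 40 N, if the wrist force passes 120 N, or if a joint passes its speed limit or range.

### The arm

A 6-joint arm with a two-finger parallel gripper is mounted at the origin on the work surface. World frame = base frame: x ahead of the robot, y to its left, z up, the work surface at z = 0. Lengths are in m, angles in rad, forces in N, time in s.
With the tool pointing down it reaches from about 0.25 to 0.725 m from the base axis. Payload 4 kg.
Tool frame: the origin (TCP) lies midway between the tips of the shut fingers; the grasp point (between the pads) lies bot.pinch_z behind it (bot.pinch_z is the distance from the TCP to the grasp point, in m); z points along the fingers, y is the line along which they close (so a half turn about z gives the same grasp; the last joint's range is limited). The gripper opens to 85 mm and grips with 20 to 120 N. Pads are 22 mm wide; open, the fingers measure 114 mm over their backs; the gripper's body (76 mm by 85 mm) begins 54 mm behind the grasp point. The pads swing forward as they close: fully open they stand 13 mm farther back than shut.
Start: joints at [1.297, 0.241, 0.005, 1.335, 0, 1.571], TCP at [0.135, 0.481, 0.231] pointing down, gripper open.
Joint ranges: [-2.72, 2.72], [-1.05, 1.87], [-1.09, 1.28], [-1.99, 2.15], [-1.42, 1.44], [-3.14, 3.14]. Speed limits (rad/s): [2.79, 2.79, 3.14, 3.14, 3.14, 3.14].

### API

Orientations are given as a unit quaternion [x, y, z, w].
In Python, from workcell import bot, imaging, job_done gives the robot as it stands (bot), with the cameras (imaging) and the job as plain functions.
- The arm moves only by the tool jog_arm, called after "Emit:" as a command line: name --argument value ..., lists and objects as JSON in quotes. Schema: {"type":"object","properties":{"ticks":{"type":"array","items":{"type":"number"},"minItems":7,"maxItems":70},"only":{"type":"string"},"quiet":{"type":"boolean"},"lines":{"type":"string"}},"required":["ticks"],"additionalProperties":false}. ticks is one flat list of numbers that holds 1 to 10 rows one after another, with no inner brackets; each row has 7 numbers: a rotation vector rx, ry, rz in rad, then dx, dy, dz in m, then the finger opening in m; each row is the pose to reach, as a shift and turn from the pose commanded when the call began, along the tool's axes at that moment; what a row does not reach only later rows make up. A row lasts 1/8 s, in which the tool goes at most 0.0625 m and 0.188 rad, less where a joint would pass 70% of its speed; a pose out of reach is approached as far as the arm can. The fingers move at their own pace and stop on an object; the grip force is fixed at half the most. Time passes only in rows, so rows that do not move let the fingers close. The tool returns the time, the measured TCP pose, the force, the opening and the grip force at its end. only (a regular expression) keeps the lines of the reply that match it, lines (a string "A,B") keeps lines A to B, and quiet returns only ok. Input that does not fit is refused with a message, and nothing moves.
- bot.get_obs(): the state, without advancing time (a new reading comes with each control period).
- imaging.camera(name): name is "side" or "top"; returns the picture (420x560x3 uint8, red, green, blue); there is no depth.
- imaging.calibration(name): a dict with "mtx" (3x3 intrinsics, pixels), "R" (3x3) and "t" (3): a world point X has camera coordinates R X + t. Camera axes: x right, y down, z forward; pixel columns grow to the right and rows downward; lengths in m; the calibration is good to about 2 mm. A picture is of the moment at which its call begins. calibration takes no time and is no camera call.
- job_done(): hands the job in; it is judged then, once.
The state is a dict: "clock": time; "joint_pos": joint angles; "joint_vel": joint speeds; "tau": joint torques, N m; "eef_pos": TCP position; "tool_rot": TCP orientation; "ft_force": force on the tool from outside, world axes, zero at the start; "ft_torque": the same for the moment, N m; "grip_width": finger opening in m; "grasp_force": force on a finger pad.
Only numpy, scipy, OpenCV 4.12 (cv2) and the standard library are available. Lean on these libraries where they do the work, as an engineer would, in place of code of your own. Each camera call takes 0.05 s, during which the arm holds its last target. There are 200 camera calls.

## Working session

There is one attempt and no reset: what is moved stays moved. The work goes in short steps, Python scripts to look and compute and a tool call to move; the robot and the scene stay as the last step left them, time stands still between calls to the robot, and variables do not carry over. Pictures are saved under pics/ and viewed, at most 10 in all, crops included, and the job is handed in when it is done.

```bash
ls; mkdir -p pics; python3 - <<'E'
from workcell import bot, imaging, job_done
import cv2
o=bot.get_obs();print(o,bot.pinch_z)
for n in("side","top"):
    cv2.imwrite(f"pics/{n}0.png",imaging.camera(n)[:,:,::-1]);c=imaging.calibration(n);print(n,c, -c["R"].T@c["t"])
E
```

```text
pics
workcell.py
{'clock': 0.0, 'joint_pos': array([1.29697266e+00, 2.41406089e-01, 3.71392416e-03, 1.33519125e+00,
       8.08675920e-06, 1.57080525e+00]), 'joint_vel': array([-0.00237908,  0.00063766,  0.00091256,  0.00105783,  0.00064538,
       -0.00147712]), 'tau': array([ 5.01551040e-04, -3.72317684e+01,  2.52407616e+01,  1.68253732e-02,
        4.91179355e-05,  2.84172430e-06]), 'eef_pos': array([0.13503354, 0.48076239, 0.23041246]), 'tool_rot': array([ 1.36488852e-01,  9.90641057e-01, -1.03322540e-03, -1.46428222e-04]), 'ft_force': array([-0.50522484, -0.25531884,  0.13992581]), 'ft_torque': array([-0.01422718,  0.01563258,  0.01074232]), 'grasp_force': 0.0, 'grip_width': 0.08538959436115896} 0.0187
side {'mtx': array([[403.74741075,   0.        , 273.31354094],
       [  0.        , 403.74741075, 208.80551381],
       [  0.        ,   0.        ,   1.        ]]), 'R': array([[ 0.81258367,  0.58260284, -0.01678454],
       [ 0.34739803, -0.50725381, -0.78867495],
       [-0.46799829,  0.63503347, -0.61458124]]), 't': array([-0.46571853, -0.09961493,  1.57500559])} [ 1.15014122 -0.77938238  0.88158821]
top {'mtx': array([[459.51253477,   0.        , 286.337398  ],
       [  0.        , 459.51253477, 206.27192839],
       [  0.        ,   0.        ,   1.        ]]), 'R': array([[-0.0180699 , -0.99980147, -0.00839657],
       [-0.99907168,  0.0183839 , -0.03895913],
       [ 0.03910575,  0.00768479, -0.99920553]]), 't': array([0.00353142, 0.57807044, 1.42134437])} [ 0.52201487 -0.0180192   1.44276592]
```

View pics/side0.png

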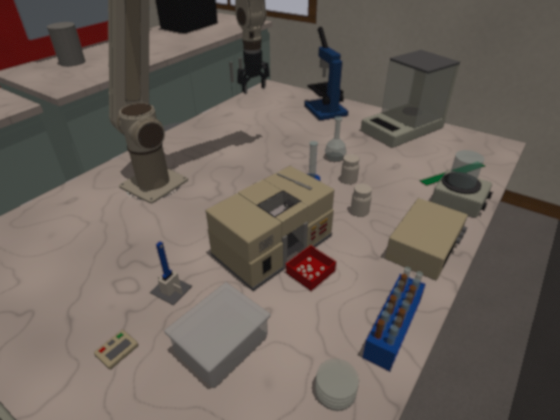

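View pics/top0.png

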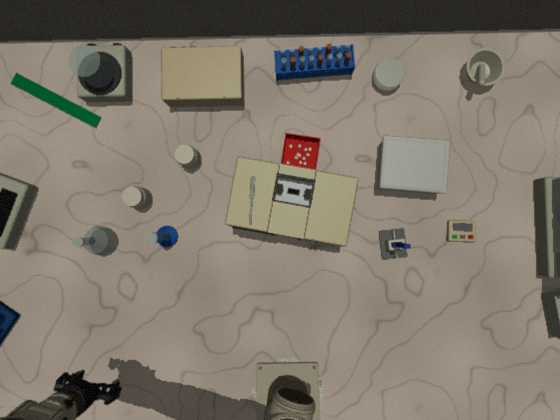

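The side view shows the brush upright in its stand near (165,265), and the tester's well near (280,205). The top view shows the well and slot at (293,191), and the stand foot at (394,243) with the blue handle at (400,245). I'll enlarge both areas.

```bash
python3 - <<'E'
import cv2,numpy as np
t=cv2.imread("pics/top0.png");s=cv2.imread("pics/side0.png")
a=cv2.resize(t[150:260,225:425],None,fx=4,fy=4,interpolation=cv2.INTER_CUBIC)
b=cv2.resize(s[160:310,140:340],None,fx=4,fy=4,interpolation=cv2.INTER_CUBIC)
cv2.imwrite("pics/top0c.png",cv2.convertScaleAbs(a,alpha=1.4));cv2.imwrite("pics/side0c.png",cv2.convertScaleAbs(b,alpha=1.6))
E
```

```text
(no output)
```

View pics/top0c.png

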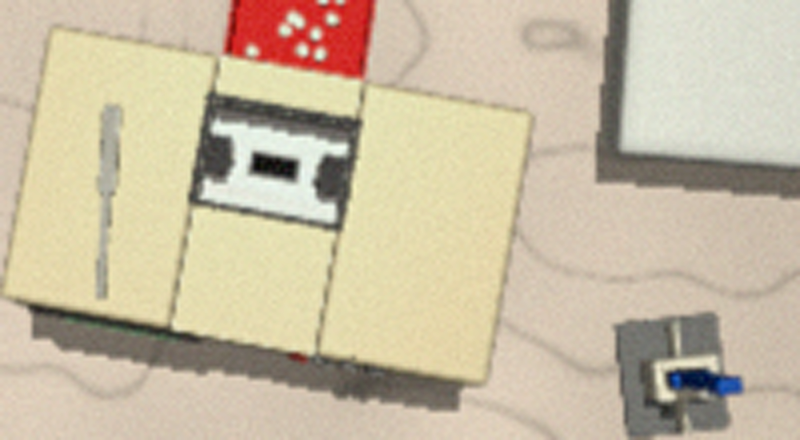

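View pics/side0c.png

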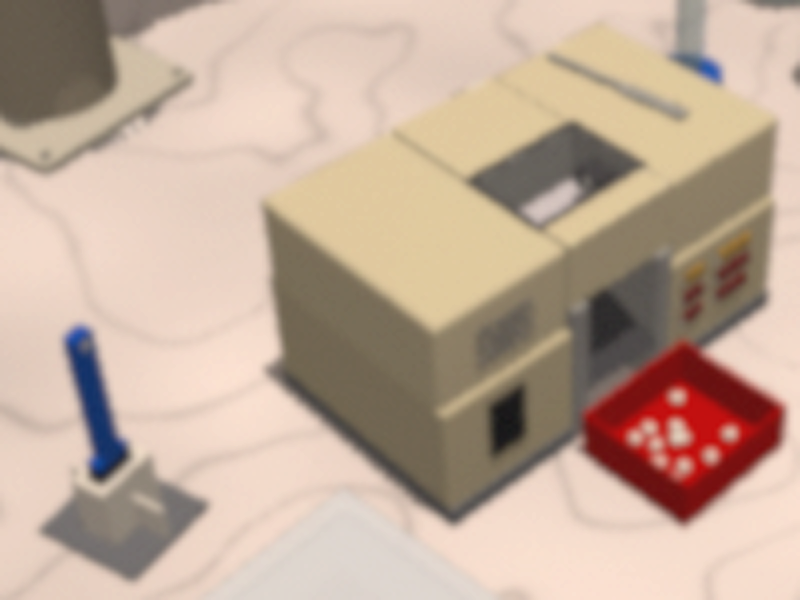

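The crops show the slot at crop (274,166) in the top view, which is full-image pixel (293.5,191.5). The tester's yaw is a little off zero. The sleeve is at about crop (685,380), with its long side roughly along world y. I'll measure these numerically.

```bash
cat > h.py <<'E'
import cv2,numpy as np
from workcell import bot, imaging, job_done
def ray(n,uv):
    c=imaging.calibration(n);d=c["R"].T@np.linalg.inv(c["mtx"])@np.array([uv[0],uv[1],1.]);return -c["R"].T@c["t"],d
def onz(n,uv,z):
    o,d=ray(n,uv);return o+d*(z-o[2])/d[2]
def proj(n,X):
    c=imaging.calibration(n);p=c["mtx"]@(c["R"]@np.array(X,float)+c["t"]);return p[:2]/p[2]
def big(m):
    cs,_=cv2.findContours(m.astype(np.uint8)*255,cv2.RETR_EXTERNAL,cv2.CHAIN_APPROX_NONE);return max(cs,key=cv2.contourArea)
def rectz(n,c,z):  # contour -> min-area rectangle in the plane z
    P=np.array([onz(n,p[0],z)[:2] for p in c],np.float32)
    r=cv2.minAreaRect(P*1000);b=cv2.boxPoints(r)/1000;return r,b
E
python3 - <<'E'
from h import *
t=cv2.imread("pics/top0.png");h=cv2.cvtColor(t,cv2.COLOR_BGR2HSV);S=h[...,1].astype(int);H=h[...,0].astype(int);V=h[...,2].astype(int)
for p in [(240,195),(320,230),(260,230),(300,240),(386,250),(392,253),(402,234),(388,240),(396,245),(290,185)]:print(p,h[p[1],p[0]])
m=np.zeros(t.shape[:2],bool);m[150:255,220:365]=1
tm=m&(H>18)&(H<32)&(S>50)&(V>110)
r,b=rectz("top",big(tm),.185);print("tester",r,b)
# slot
w=np.clip(110-V[183:200,284:304],0,None).astype(float);print(V[186:197,284:304])
E
```

```text
(240, 195) [ 24  58 162]
(320, 230) [ 23  62 164]
(260, 230) [ 21  75 116]
(300, 240) [  3 126  87]
(386, 250) [30  6 43]
(392, 253) [70 17 45]
(402, 234) [43 22 82]
(388, 240) [26 42 97]
(396, 245) [114 242  38]
(290, 185) [ 64  12 172]
tester ((586.3438110351562, -22.454696655273438), (339.78662109375, 192.04959106445312), 78.65672302246094) [[ 0.45877895 -0.17014256]
 [ 0.64707714 -0.20791619]
 [ 0.7139087   0.12523317]
 [ 0.52561045  0.1630068 ]]
[[169 168 168 171 167 170 171 171 173 174 170 170 171 174 171 169 172 170
  172 172]
 [171 173 171 165 144 149 153 158 163 167 168 171 172 172 170 171 168 172
  169 168]
 [167 167 172 156  77  65  83  98 119 137 143 153 157 158 163 166 167 168
  169 168]
 [173 173 167 144  52  20  21  33  40  54  55  77  96 107 123 140 165 172
  173 169]
 [167 175 169 133  48  13  23  19  10  24  14  29  35  33  48  89 156 170
  169 174]
 [171 173 159 106  35   7  20  10  18  14  27  20  17  15  29  89 157 169
  170 164]
 [174 171 159  98  43  25  25  20  29  19  27  12  31  20  40 100 168 169
  172 161]
 [171 171 157 112  98  84  71  60  57  40  30  28  27  18  46 110 172 167
  169 155]
 [169 168 166 164 160 155 139 125 121 105  94  88  68  56  65 128 168 171
  167 126]
 [171 170 170 174 171 173 169 171 173 166 160 153 132 118 111 141 171 170
  160  90]
 [167 172 170 165 169 172 171 172 171 174 172 168 167 164 165 166 172 170
  160 110]]
```

```bash
python3 - <<'E'
from h import *
t=cv2.imread("pics/top0.png");h=cv2.cvtColor(t,cv2.COLOR_BGR2HSV);S=h[...,1].astype(int);H=h[...,0].astype(int);V=h[...,2].astype(int)
# slot: darkness moments
y0,x0=186,285;w=np.clip(160-V[y0:197,x0:302],0,150).astype(float);yy,xx=np.mgrid[y0:197,x0:302]
u=(w*xx).sum()/w.sum();v=(w*yy).sum()/w.sum();c=np.cov(np.c_[xx.ravel(),yy.ravel()].T,aweights=w.ravel());e,E_=np.linalg.eigh(c);d=E_[:,1]
s=onz("top",(u,v),.135);q=onz("top",(u+5*d[0],v+5*d[1]),.135)-s;print("slot px",u,v,"W",s,"yaw",np.arctan(-q[0]/q[1]), "size",np.sqrt(12*e)/.35)
# tester top edges: upsample gradient via threshold in upsampled picture
def up(m0):
    k=8;c=big(m0);return c
k=8;T=cv2.resize(t,None,fx=k,fy=k,interpolation=cv2.INTER_LINEAR);hs=cv2.cvtColor(T,cv2.COLOR_BGR2HSV)
def lab(c):
    c=c.astype(np.float32);c=(c+.5)/k-.5;return c
m=np.zeros(T.shape[:2],bool);m[150*k:255*k,220*k:365*k]=1
tm=m&(hs[...,0]>18)&(hs[...,0]<32)&(hs[...,1]>48)&(hs[...,2]>100)
r,b=rectz("top",lab(big(tm)),.185);print("tester",r)
# foot (dark grey) and sleeve
m=np.zeros(T.shape[:2],bool);m[222*k:265*k,372*k:415*k]=1
foot=m&(hs[...,2]<110)
r,b=rectz("top",lab(big(foot)),.006);print("foot",r)
slv=m&(hs[...,2]>110)&0
blue=m&(hs[...,1]>150)&(hs[...,0]>100)&(hs[...,0]<130)
cb=lab(big(blue))[:,0];print("blue px",cb.min(0),cb.max(0))
s=cv2.imread("pics/side0.png");T2=cv2.resize(s,None,fx=k,fy=k,interpolation=cv2.INTER_LINEAR);g=cv2.cvtColor(T2,cv2.COLOR_BGR2HSV)
m=np.zeros(T2.shape[:2],bool);m[235*k:300*k,145*k:190*k]=1
bl=m&(g[...,1]>130)&(g[...,0]>100)&(g[...,0]<130)
cs=lab(big(bl))[:,0];print("side blue",cs.min(0),cs.max(0),cs[cs[:,1].argmin()])
np.save("/tmp/b.npy",np.array([0]))
cv2.imwrite("pics/st.png",cv2.convertScaleAbs(np.hstack([cv2.resize(t[222:265,372:422],None,fx=8,fy=8,interpolation=cv2.INTER_CUBIC),cv2.resize(s[235:310,145:195],None,fx=8,fy=8,interpolation=cv2.INTER_CUBIC)[:344]]),alpha=1.6))
E
```

```text
slot px 293.08164953326246 191.16967978258302 W [ 0.61593338 -0.0279691   0.135     ] yaw -0.20463025107845742 size [16.11788689 34.10938518]Traceback (most recent call last):
  File "<stdin>", line 15, in <module>
  File "h.py", line 12, in rectz
    P=np.array([onz(n,p[0],z)[:2] for p in c],np.float32)
                ~~~^^^^^^^^^^
  File "h.py", line 6, in onz
    o,d=ray(n,uv);return o+d*(z-o[2])/d[2]
        ~~~^^^^^^
  File "h.py", line 4, in ray
    c=imaging.calibration(n);d=c["R"].T@np.linalg.inv(c["mtx"])@np.array([uv[0],uv[1],1.]);return -c["R"].T@c["t"],d
ValueError: time passes only in moves, steps and waits
```

```bash
sed -i 's/imaging.calibration(n)/C[n]/; s/^def ray/C={n:imaging.calibration(n) for n in ("side","top")}\ndef ray/' h.py; python3 - <<'E'
from h import *
t=cv2.imread("pics/top0.png");s=cv2.imread("pics/side0.png");k=8
up=lambda i:cv2.cvtColor(cv2.resize(i,None,fx=k,fy=k,interpolation=cv2.INTER_LINEAR),cv2.COLOR_BGR2HSV)
lab=lambda c:(c.astype(np.float32)+.5)/k-.5
hs=up(t);g=up(s)
m=np.zeros(hs.shape[:2],bool);m[150*k:255*k,220*k:365*k]=1
r,b=rectz("top",lab(big(m&(hs[...,0]>18)&(hs[...,0]<32)&(hs[...,1]>48)&(hs[...,2]>100))),.185);print("tester",r)
m=np.zeros(hs.shape[:2],bool);m[222*k:265*k,372*k:415*k]=1
r,b=rectz("top",lab(big(m&(hs[...,2]<110))),.006);print("foot",r)
bl=m&(hs[...,1]>150)&(hs[...,0]>100)&(hs[...,0]<130)
cb=lab(big(bl))[:,0];print("blue px",cb.min(0),cb.max(0))
m=np.zeros(g.shape[:2],bool);m[235*k:300*k,145*k:190*k]=1
bs=m&(g[...,1]>130)&(g[...,0]>100)&(g[...,0]<130)
cs=lab(big(bs))[:,0];print("side blue",cs.min(0),cs.max(0),cs[cs[:,1].argmin()])
cv2.imwrite("pics/st.png",cv2.convertScaleAbs(np.hstack([cv2.resize(t[222:265,372:422],None,fx=8,fy=8,interpolation=cv2.INTER_CUBIC),cv2.resize(s[238:281,145:195],None,fx=8,fy=8,interpolation=cv2.INTER_CUBIC)]),alpha=1.8))
E
```

```text
tester ((586.0165405273438, -22.35394287109375), (341.93377685546875, 195.17926025390625), 78.76948547363281)
foot ((457.0487365722656, -341.6333923339844), (92.63152313232422, 96.20423889160156), 5.764598369598389)
blue px [392.0625 242.6875] [409.3125 248.0625]
side blue [156.8125 242.3125] [170.0625 278.0625] [159.0625 242.3125]
```

View pics/st.png

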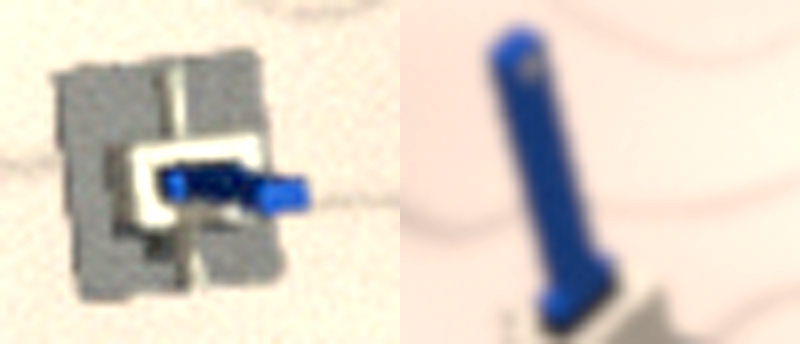

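The crop shows the foot corners at about (58,75), (256,50), (282,272) and (82,298), and the handle's top face centred at (286,195). I'll convert these to positions and cross-check against the side view.

```bash
python3 - <<'E'
from h import *
f=lambda x,y:(372+(x+.5)/8-.5,222+(y+.5)/8-.5)
P=np.array([onz("top",f(*p),.006) for p in [(58,75),(256,50),(282,272),(82,298)]])
print("foot",P[:,:2].round(4).tolist(),P.mean(0))
a=P[1]-P[0]+P[2]-P[3];b=P[0]-P[3]+P[1]-P[2];print("yaw",np.arctan(-a[0]/a[1]),np.arctan(b[1]/b[0]),np.hypot(*a[:2])/2,np.hypot(*b[:2])/2)
print("handle top",onz("top",f(286,195),.181))
# side: blue handle mid line; top end
s=cv2.imread("pics/side0.png");print("side top px of model",)
hs=cv2.cvtColor(s,cv2.COLOR_BGR2HSV);m=((hs[...,1]>130)&(hs[...,0]>100)&(hs[...,0]<130)).astype(np.uint8)
for v in (248,252,256,260,264):
    u=np.where(m[v,145:190])[0]+145;print(v,u.min(),u.max(),u.mean())
c=P.mean(0)
for X in [(c[0],c[1])]:
  for z in (.18,.136,.1,.07):print(z,proj("side",[*X,z]),proj("top",[*X,z]))
E
```

```text
foot [[0.496, -0.2938], [0.5043, -0.3711], [0.418, -0.3787], [0.4093, -0.3009]] [ 0.45690917 -0.33613468  0.006     ]
yaw 0.10950790566209145 0.08497454185945029 0.0780207178873301 0.08684275437858882
handle top [ 0.45685033 -0.33691353  0.181     ]
side top px of model
248 158 160 159.0
252 159 163 161.0
256 160 164 162.0
260 161 165 163.0
264 162 166 164.0
0.18 [159.13129557 242.93162437] [406.93348926 245.90368996]
0.136 [162.31308109 255.23074129] [402.98784497 245.16970995]
0.1 [164.79852984 264.83818483] [399.95264324 244.60509307]
0.07 [166.79368625 272.55041491] [397.54535818 244.15728303]
```

```bash
cat >> h.py <<'E'
from scipy.spatial.transform import Rotation as Rt
def to(p,yaw):  # shift and turn in tool axes to a downward pose with tool y at world angle yaw
    o=bot.get_obs();R=Rt.from_quat(o["tool_rot"]);y=np.array([np.cos(yaw),np.sin(yaw),0]);z=np.array([0,0,-1.]);x=np.cross(y,z)
    G=Rt.from_matrix(np.c_[x,y,z]);print("rot",(R.inv()*G).as_rotvec().round(4),"d",R.inv().apply(np.array(p)-o["eef_pos"]).round(4),"t",o["clock"])
E
python3 -c "
from h import *
to([.4569,-.3365,.26],.097)"
```

```text
rot [-1.7e-03  1.1e-03  1.2e+00] d [-0.5309 -0.6999 -0.0282] t 0.1
```

Emit:
jog_arm --ticks '[0,0,0.12,-0.02,-0.027,-0.025,0.06,0,0,0.24,-0.06,-0.08,-0.028,0.06,0,0,0.36,-0.1,-0.13,-0.028,0.06,0,0,0.48,-0.135,-0.18,-0.028,0.06,0,0,0.6,-0.17,-0.23,-0.028,0.06,0,0,0.72,-0.205,-0.28,-0.028,0.06,0,0,0.84,-0.24,-0.33,-0.028,0.06,0,0,0.96,-0.28,-0.375,-0.028,0.06,0,0,1.08,-0.32,-0.42,-0.028,0.06,0,0,1.2,-0.36,-0.47,-0.028,0.06]'

```text
clock: 1.35
eef_pos: [0.3545, -0.0691, 0.2593]
tool_rot: [0.674, 0.739, 0.0, 0.0]
ft_force: [0.8, 1.2, 0.6]
grip_width: 0.06
grasp_force: 0.0
```

```bash
python3 -c "
from h import *
to([.4569,-.3365,.26],.097)"
```

```text
rot [ 0.0008 -0.0003 -0.0044] d [-0.2757  0.0773 -0.0007] t 1.35
```

Emit:
jog_arm --ticks '[0,0,0,-0.05,0.015,0,0.06,0,0,0,-0.1,0.03,0,0.06,0,0,0,-0.15,0.045,0,0.06,0,0,0,-0.2,0.06,0,0.06,0,0,0,-0.25,0.07,0,0.06,0,0,0,-0.275,0.0773,0,0.06,0,0,0,-0.275,0.0773,0,0.06,0,0,0,-0.275,0.0773,0,0.06]'

```text
clock: 2.35
eef_pos: [0.4571, -0.3324, 0.2588]
tool_rot: [0.672, 0.741, 0.0, -0.001]
ft_force: [1.3, -0.1, 1.0]
grip_width: 0.0599
grasp_force: 0.0
```

```bash
python3 - <<'E'
from h import *
to([.4569,-.3365,.1173],.097)
t=imaging.camera("top");s=imaging.camera("side");cv2.imwrite("pics/s1.png",s[:,:,::-1]);cv2.imwrite("pics/t1.png",t[:,:,::-1])
p=proj("side",[.457,-.336,.2]).astype(int);q=proj("top",[.457,-.336,.2]).astype(int)
c=lambda i,p:cv2.resize(i[p[1]-40:p[1]+60,p[0]-33:p[0]+33,::-1],None,fx=6,fy=6,interpolation=cv2.INTER_CUBIC)
cv2.imwrite("pics/c1.png",cv2.convertScaleAbs(np.hstack([c(t,q),c(s,p)]),alpha=1.6))
E
```

```text
rot [-0.0012 -0.0015  0.0002] d [-0.0042 -0.0004  0.1415] t 2.35
```

View pics/c1.png

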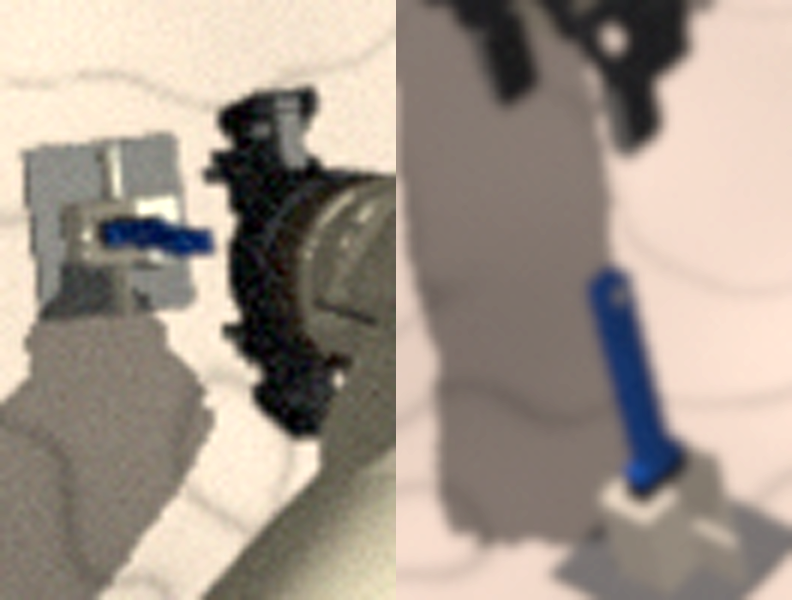

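The fingers straddle the brush line: tips at crop (510,95) and (635,145), handle top at (610,275). The remaining offset matches the 4 mm computed, so I'll correct that, descend and grip.

Emit:
jog_arm --ticks '[0,0,0,-0.004,0,0.02,0.06,0,0,0,-0.004,0,0.055,0.06,0,0,0,-0.004,0,0.09,0.06,0,0,0,-0.004,0,0.12,0.06,0,0,0,-0.004,0,0.138,0.06,0,0,0,-0.004,0,0.1415,0.06,0,0,0,-0.004,0,0.1415,0.06,0,0,0,-0.004,0,0.1415,0.06]'

```text
clock: 3.45
eef_pos: [0.4588, -0.3375, 0.1192]
tool_rot: [0.672, 0.741, 0.0, 0.001]
ft_force: [-0.6, -0.8, -0.4]
grip_width: 0.0598
grasp_force: 0.0
```

```bash
python3 -c "
from h import *
to([.4569,-.3365,.1173],.097);print(bot.get_obs()['ft_force'])"
```

```text
rot [0.0018 0.0016 0.0003] d [ 0.0012 -0.0018  0.0019] t 3.45
[-0.56812835 -0.8453208  -0.419524  ]
```

Emit:
jog_arm --ticks '[0,0,0,0,0,0.001,0.03,0,0,0,0,0,0.001,0.02,0,0,0,0,0,0.001,0.016]'

```text
clock: 3.82
eef_pos: [0.4581, -0.3373, 0.1169]
tool_rot: [0.672, 0.741, 0.0, 0.0]
ft_force: [0.2, 0.2, -0.7]
grip_width: 0.016
grasp_force: 0.0
```

Emit:
jog_arm --ticks '[0,0,0,0,0,0,0.01,0,0,0,0,0,0,0.005,0,0,0,0,0,0,0,0,0,0,0,0,0,0]'

```text
clock: 4.32
eef_pos: [0.4579, -0.3374, 0.117]
tool_rot: [0.672, 0.74, -0.0, -0.0]
ft_force: [-1.8, -0.6, 3.3]
grip_width: 0.0113
grasp_force: 58.6
```

```bash
python3 -c "
from h import *
to([.4569,-.3365,.1173],.097);print(bot.get_obs()['ft_force'],bot.get_obs()['ft_torque'])"
```

```text
rot [-0.0004  0.0003 -0.0002] d [ 0.001  -0.0009 -0.0003] t 4.325
[-1.75353769 -0.63944265  3.32343092] [-0.03336131  0.69735234 -0.00936566]
```

Emit:
jog_arm --ticks '[0,0,0,0,0,-0.005,0,0,0,0,0,0,-0.02,0,0,0,0,0,0,-0.04,0,0,0,0,0,0,-0.065,0,0,0,0,0,0,-0.1,0,0,0,0,0,0,-0.14,0,0,0,0,0,0,-0.175,0,0,0,0,0,0,-0.2,0,0,0,0,0,0,-0.208,0,0,0,0,0,0,-0.208,0]'

```text
clock: 5.58
eef_pos: [0.4583, -0.3373, 0.3252]
tool_rot: [0.672, 0.741, 0.0, 0.001]
ft_force: [0.8, 1.4, -0.5]
grip_width: 0.0113
grasp_force: 58.5
```

```bash
python3 -c "
from h import *
# slot centre, tester yaw
to([.616,-.028,.325],-.2);print(bot.get_obs()['ft_force'],bot.get_obs()['ft_torque'],bot.get_obs()['eef_pos'],bot.get_obs()['joint_pos'])"
```

```text
rot [0.001  0.0004 0.2971] d [2.925e-01 1.870e-01 2.000e-04] t 5.575
[ 0.8475202   1.36665426 -0.51928925] [ 0.01575774 -0.00854096 -0.01910835] [ 0.45829471 -0.33725212  0.32515327] [-6.34515716e-01  3.69628572e-01  4.24284519e-01  1.62442015e+00
  2.05651190e-04  8.39138865e-01]
```

Emit:
jog_arm --ticks '[0,0,0.03,0.02,0.013,0,0,0,0,0.07,0.06,0.038,0,0,0,0,0.11,0.105,0.067,0,0,0,0,0.15,0.15,0.096,0,0,0,0,0.19,0.195,0.125,0,0,0,0,0.23,0.235,0.15,0,0,0,0,0.27,0.27,0.173,0,0,0,0,0.297,0.288,0.184,0,0,0,0,0.297,0.2925,0.187,0,0,0,0,0.297,0.2925,0.187,0,0]'

```text
clock: 6.82
eef_pos: [0.6154, -0.0283, 0.3238]
tool_rot: [0.774, 0.633, -0.001, -0.001]
ft_force: [-0.6, 0.8, -0.7]
grip_width: 0.0114
grasp_force: 58.5
```

Emit:
jog_arm --ticks '[0,0,0,0,0,0,0,0,0,0,0,0,0,0]'

```text
clock: 7.08
eef_pos: [0.6156, -0.0291, 0.3251]
tool_rot: [0.775, 0.632, 0.0, 0.0]
ft_force: [-0.1, -0.4, -0.2]
grip_width: 0.0111
grasp_force: 58.5
```

```bash
python3 - <<'E'
from h import *
to([.616,-.028,.325],-.2)
t=imaging.camera("top");s=imaging.camera("side");cv2.imwrite("pics/s2.png",s[:,:,::-1]);cv2.imwrite("pics/t2.png",t[:,:,::-1])
o=bot.get_obs()["eef_pos"]
p=proj("side",[o[0],o[1],.24]).astype(int);q=proj("top",[o[0],o[1],.2]).astype(int);print(p,q)
c=lambda i,p:cv2.resize(i[p[1]-50:p[1]+50,p[0]-33:p[0]+33,::-1],None,fx=6,fy=6,interpolation=cv2.INTER_CUBIC)
cv2.imwrite("pics/c2.png",cv2.convertScaleAbs(np.hstack([c(t,q),c(s,p)]),alpha=1.6))
E
```

```text
rot [ 0.0003  0.0001 -0.0015] d [0.0012 0.0002 0.0001] t 7.075
[278 187] [293 189]
```

View pics/c2.png

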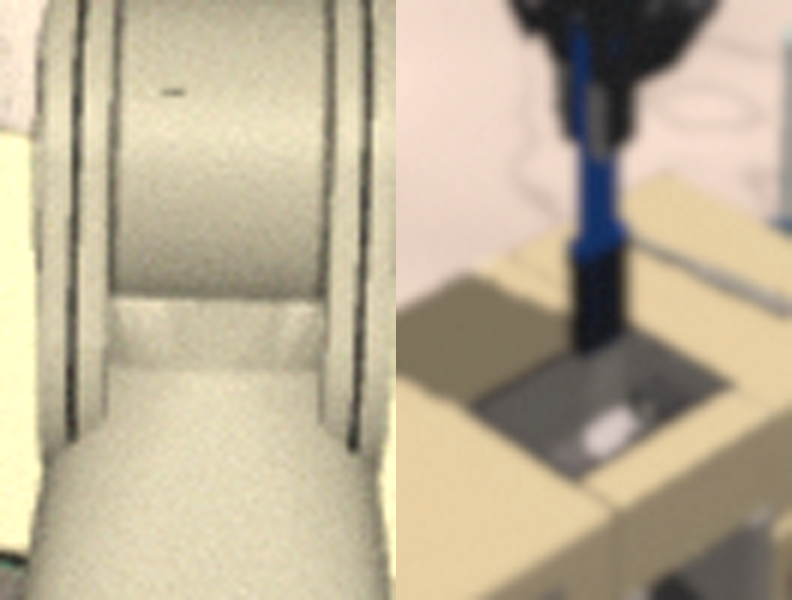

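The side view shows the brush hanging upright over the well, with its tip at crop (598,350) and shoulder at (598,250). The rim corners are near (472,405), (735,383) and (580,478). The arm blocks the top view, so I'll measure brush and rim relative to each other from the side camera.

```bash
python3 - <<'E'
from h import *
k=8
up=lambda i:cv2.resize(i,None,fx=k,fy=k,interpolation=cv2.INTER_LINEAR)
lab=lambda c:(c.astype(np.float32)+.5)/k-.5
s0=up(cv2.imread("pics/side0.png"));h=cv2.cvtColor(s0,cv2.COLOR_BGR2HSV);g=cv2.cvtColor(up(cv2.imread("pics/s2.png")),cv2.COLOR_BGR2HSV)
m=np.zeros(h.shape[:2],bool);m[186*k:223*k,253*k:304*k]=1
for th in (40,50,60):
    w=m&(h[...,1]<th)
    r,b=rectz("side",lab(big(w)),.185);print("well",th,r)
print("model well px",[proj("side",[.616,-.028,.185])])
t0=up(cv2.imread("pics/top0.png"));ht=cv2.cvtColor(t0,cv2.COLOR_BGR2HSV);m=np.zeros(h.shape[:2],bool);m[170*k:210*k,268*k:318*k]=1
for th in (35,45):
    r,b=rectz("top",lab(big(m&((ht[...,1]<th)|(ht[...,2]<70)))),.185);print("well top",th,r)
# brush in side: black/blue dark vs surroundings, rows between shoulder and tip
o=bot.get_obs();e=o["eef_pos"]
m=np.zeros(h.shape[:2],bool)
for z in (.3,.28,.265,.25,.225,.206):
    p=proj("side",[e[0],e[1],z]);r=int((p[1]+.5)*k);c0=int((p[0]-8)*k);c1=int((p[0]+8)*k);V=cv2.GaussianBlur(g[...,2],(1,9),0)[r,c0:c1].astype(float)
    S=g[r,c0:c1,1].astype(float)
    dark=V if z<.252 else V
    lo,hi=dark.min(),np.percentile(dark,85);th=(lo+hi)/2;i=np.where(dark<th)[0]
    print(z,p.round(2),"edges",((i.min()+c0+.5)/k-.5),((i.max()+c0+.5)/k-.5),"mid",((i.min()+i.max())/2+c0+.5)/k-.5,lo,hi)
# column profile through tip
p=proj("side",[e[0],e[1],.206]);c=int((p[0]+.5)*k);r0=int((p[1]-8)*k);print(p,[int(x) for x in g[r0:r0+20*k:4,c,2]],r0/k)
E
```

```text
well 40 ((615.7841186523438, -29.482097625732422), (100.19828796386719, 70.8375015258789), 79.09696960449219)
well 50 ((615.3071899414062, -29.31396484375), (103.94024658203125, 74.06786346435547), 79.63239288330078)
well 60 ((615.3133544921875, -28.921630859375), (107.62467193603516, 78.03128814697266), 79.24784851074219)
model well px [array([278.70095987, 202.75248032])]
well top 35 ((616.0847778320312, -28.16299819946289), (106.28267669677734, 76.78990936279297), 77.82229614257812)
well top 45 ((615.4511108398438, -28.042587280273438), (107.83739471435547, 79.89897155761719), 78.03667449951172)
0.3 [278.05 168.7 ] edges 274.5625 281.9375 mid 278.25 62.0 143.0
0.28 [278.12 174.95] edges 274.3125 283.6875 mid 279.0 61.0 137.95
0.265 [278.18 179.56] edges 273.4375 282.9375 mid 278.1875 23.0 128.0
0.25 [278.23 184.08] edges 273.8125 282.8125 mid 278.3125 17.0 133.95
0.225 [278.31 191.46] edges 273.5625 282.9375 mid 278.25 18.0 78.0
0.206 [278.37 196.94] edges 269.8125 277.4375 mid 273.625 50.0 63.0
[278.37137    196.93643119] [22, 22, 22, 23, 22, 21, 20, 19, 20, 20, 23, 26, 33, 40, 46, 53, 57, 61, 63, 63, 64, 64, 65, 65, 65, 65, 65, 65, 65, 65, 65, 66, 69, 73, 81, 90, 99, 109, 117, 125] 188.875
```

The cameras agree: the well centre is (0.616,-0.029), and the brush axis lies under the TCP to within about 0.5 mm. Tip height is TCP z minus 0.111. First stroke:

Emit:
jog_arm --ticks '[0,0,0,0,0,0.015,0,0,0,0,0,0,0.027,0,0,0,0,0,0,0.042,0,0,0,0,0,0,0.057,0,0,0,0,0,0,0.069,0,0,0,0,0,0,0.0755,0,0,0,0,0,0,0.0755,0,0,0,0,0,0,0.0755,0]'

```text
clock: 8.18
eef_pos: [0.6162, -0.028, 0.2499]
tool_rot: [0.774, 0.633, 0.0, 0.0]
ft_force: [-1.0, 0.6, -0.6]
grip_width: 0.0112
grasp_force: 58.5
```

Emit:
jog_arm --ticks '[0,0,0,0,0,-0.012,0,0,0,0,0,0,-0.027,0,0,0,0,0,0,-0.041,0,0,0,0,0,0,-0.0505,0,0,0,0,0,0,-0.0505,0,0,0,0,0,0,-0.0505,0]'

```text
clock: 8.93
eef_pos: [0.6157, -0.028, 0.2993]
tool_rot: [0.774, 0.633, -0.0, -0.0]
ft_force: [-0.1, 0.7, 0.6]
grip_width: 0.0112
grasp_force: 58.5
```

Emit:
jog_arm --ticks '[0,0,0,0,0,0.012,0,0,0,0,0,0,0.027,0,0,0,0,0,0,0.041,0,0,0,0,0,0,0.0495,0,0,0,0,0,0,0.0495,0,0,0,0,0,0,0.0495,0]'

```text
clock: 9.68
eef_pos: [0.6161, -0.028, 0.2508]
tool_rot: [0.774, 0.633, 0.0, 0.0]
ft_force: [0.2, -0.6, 1.2]
grip_width: 0.0112
grasp_force: 58.5
```

Emit:
jog_arm --ticks '[0,0,0,0,0,-0.012,0,0,0,0,0,0,-0.027,0,0,0,0,0,0,-0.041,0,0,0,0,0,0,-0.0505,0,0,0,0,0,0,-0.0505,0,0,0,0,0,0,-0.0505,0]'

```text
clock: 10.42
eef_pos: [0.6157, -0.028, 0.3003]
tool_rot: [0.774, 0.633, -0.0, -0.0]
ft_force: [0.3, -1.6, 0.2]
grip_width: 0.0118
grasp_force: 58.5
```

```bash
python3 -c "
from h import *
to([.616,-.029,.248],-.2)"
```

```text
rot [-0.0009  0.0001 -0.    ] d [-0.0009  0.0006  0.0523] t 10.425
```

Emit:
jog_arm --ticks '[0,0,0,-0.0005,0.0003,0.015,0,0,0,0,-0.0005,0.0003,0.03,0,0,0,0,-0.0005,0.0003,0.044,0,0,0,0,-0.0005,0.0003,0.05,0,0,0,0,-0.0005,0.0003,0.054,0,0,0,0,-0.0005,0.0003,0.057,0,0,0,0,-0.0005,0.0003,0.058,0,0,0,0,-0.0005,0.0003,0.058,0]'

```text
clock: 11.42
eef_pos: [0.6162, -0.0286, 0.2431]
tool_rot: [0.774, 0.633, 0.0, 0.0]
ft_force: [0.5, 0.7, -0.4]
grip_width: 0.0112
grasp_force: 58.5
```

Emit:
jog_arm --ticks '[0,0,0,0,0,0.002,0,0,0,0,0,0,0.004,0,0,0,0,0,0,0.005,0,0,0,0,0,0,0.005,0]'

```text
clock: 11.92
eef_pos: [0.616, -0.0286, 0.2376]
tool_rot: [0.774, 0.633, -0.0, -0.0]
ft_force: [-0.1, 0.1, -1.1]
grip_width: 0.0114
grasp_force: 58.5
```

```bash
python3 -c "
from h import *
to([.616,-.029,.214],-.2);print(bot.get_obs()['ft_force'],bot.get_obs()['ft_torque'])"
```

```text
rot [-0.0003  0.0001 -0.    ] d [-0.0004  0.0001  0.0236] t 11.925
[-0.14187608  0.07528403 -1.05390527] [-0.03554398  0.05312576  0.00241946]
```

Emit:
jog_arm --ticks '[0,0,0,0,0,0.003,0,0,0,0,0,0,0.006,0,0,0,0,0,0,0.01,0,0,0,0,0,0,0.014,0,0,0,0,0,0,0.018,0,0,0,0,0,0,0.0215,0,0,0,0,0,0,0.0235,0,0,0,0,0,0,0.0235,0,0,0,0,0,0,0.0235,0]'

```text
clock: 13.05
eef_pos: [0.6161, -0.0286, 0.2145]
tool_rot: [0.774, 0.633, 0.0, 0.0]
ft_force: [-0.6, 0.3, -0.7]
grip_width: 0.0117
grasp_force: 58.5
```

```bash
python3 - <<'E'
from h import *
o=bot.get_obs();print(o['ft_force'],o['ft_torque'],o["eef_pos"])
s=imaging.camera("side");cv2.imwrite("pics/s3.png",s[:,:,::-1])
cv2.imwrite("pics/c3.png",cv2.convertScaleAbs(cv2.resize(s[120:270,190:350,::-1],None,fx=4,fy=4,interpolation=cv2.INTER_CUBIC),alpha=1.6))
E
```

```text
[-0.64317469  0.31571605 -0.67522036] [-0.02291243  0.00205573  0.01246501] [ 0.61613974 -0.02855391  0.21450092]
```

View pics/c3.png

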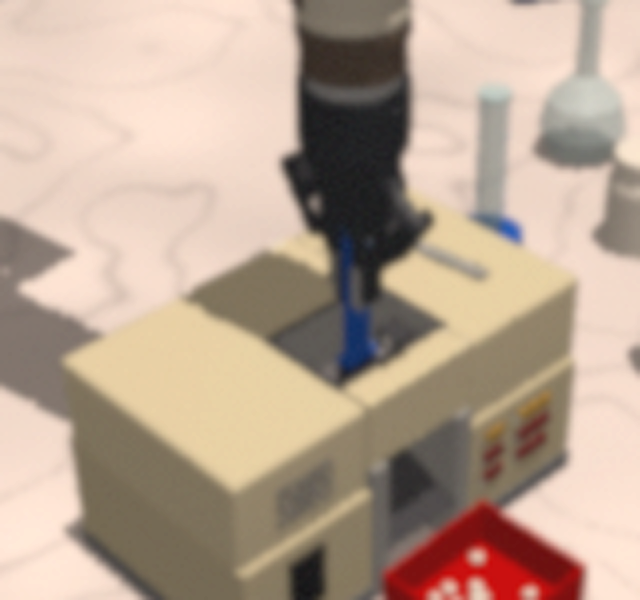

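The brush is upright in the well, with its shoulder at crop (355,358), below the rim. The contact force is near zero, so the head is about 32 mm through the slot and hasn't slipped. I'll hand it in.

```bash
python3 -c "
from workcell import bot, imaging, job_done
print(job_done())"
```

```text
the job is handed in; nothing more can be done
None
```

The job is handed in after about 13 s: two full strokes in the well, and the brush is now held upright with about 32 mm of its head through the slot, tip about 28 mm above the chute and contact force near zero.

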